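Tray the motor connector hoods the same way round

TASK

Put the two loose motor connector hoods from the bench into the two empty bays of the steel tray, one in each bay: flat side down, lined up along the middle of the bay, with the cable neck pointing the same way as on the hood that is already in the tray. Set them down rather than dropping them, and leave the hood in the tray and the other things on the bench where they are.

Things in the scene. Friction and masses are not known exactly. Their poses are not given: they have to be found in the camera images.
- hood_a: cast-aluminium motor connector hood, 0.2 kg: flat flange 74 x 46 x 6 mm, on it a body 66 (x) x 40 (y) mm up to 45 mm high, and a round cable neck 20 mm thick (nut 25 mm) out of one end. Whole length 97 mm: x = -37 to +60 mm (neck tip). Origin: centre of the flat underside; x along the neck, z up. Starts flat side down, loose on the bench, turned any way.
- hood_b: cast-aluminium motor connector hood, 0.2 kg: flat flange 74 x 46 x 6 mm, on it a body 66 (x) x 40 (y) mm up to 45 mm high, and a round cable neck 20 mm thick (nut 25 mm) out of one end. Whole length 97 mm: x = -37 to +60 mm (neck tip). Origin: centre of the flat underside; x along the neck, z up. Starts flat side down, loose on the bench, turned any way.
- hood_c: cast-aluminium motor connector hood, 0.2 kg: flat flange 74 x 46 x 6 mm, on it a body 66 (x) x 40 (y) mm up to 45 mm high, and a round cable neck 20 mm thick (nut 25 mm) out of one end. Whole length 97 mm: x = -37 to +60 mm (neck tip). Origin: centre of the flat underside; x along the neck, z up. Already in an end bay of the tray (bay0), neck along the tray's +x.
- tray: shallow steel tray fixed to the bench, turned any way, 130 (x) x 276 (y) mm: three bays side by side along y at 90 mm pitch, each 118 (x) x 84 (y) mm inside; floor 5 mm thick, walls and dividers 6 mm thick, their tops 14 mm above the bench. Origin: centre of the underside.
- hood_a_neck (a point): tip of the cable neck of hood_a, on the neck's axis (60 mm from the hood's origin along x, 22 mm up)
- hood_b_neck (a point): tip of the cable neck of hood_b, on the neck's axis (60 mm from the hood's origin along x, 22 mm up)
- hood_c_neck (a point): tip of the cable neck of hood_c, on the neck's axis (60 mm from the hood's origin along x, 22 mm up)
- bay0 (a point): on the floor of bay 0 of the tray (holds hood_c at the start): where the origin of a hood lies when the hood is centred in that bay with its neck along the tray's +x (12 mm to -x of the bay's middle, 5 mm above the bench); axes as the tray's
- bay1 (a point): on the floor of bay 1 of the tray (middle bay, empty at the start): where the origin of a hood lies when the hood is centred in that bay with its neck along the tray's +x (12 mm to -x of the bay's middle, 5 mm above the bench); axes as the tray's
- bay2 (a point): on the floor of bay 2 of the tray (other end bay, empty at the start): where the origin of a hood lies when the hood is centred in that bay with its neck along the tray's +x (12 mm to -x of the bay's middle, 5 mm above the bench); axes as the tray's
- tape_roll: bystander: roll of paper tape lying flat, 84 mm across, 38 mm high; origin: centre of its underside
- tube_offcut: bystander: offcut of steel box tube, 140 mm (x) x 60 x 50 mm high; origin: centre of its underside
- spray_can: bystander: upright spray can, 64 mm across, 190 mm high; origin: centre of its underside
- grease_jar: bystander: upright plastic jar, 72 mm across, 85 mm high; origin: centre of its underside
Mind the look-alikes: they are no part of the job. Leave any blue or purple look-alike of the hood_a alone. Leave any pink look-alike of the hood_b alone.

How it is judged:
At the end, for the whole second after the job is handed in: Hoods a and b lie one each in bay1 and bay2, c in bay0: origin within 30 mm of the bay site (horizontally) and under 9 mm high, tilt under 0.1 rad, within 0.25 rad of the tray's x axis, neck tip at tray x over +20 mm, all at rest (under 0.02 m/s) ((((horizontal distance between hood_a and bay1 below 0.03 m and height (world z) of hood_a below 0.009 m and angle between hood_a's own z axis and vertical below 0.1 rad and angle between the x axis of hood_a and the x axis of tray, either way round below 0.25 rad and x of hood_a_neck in the frame of tray above 0.02 m) and (horizontal distance between hood_b and bay2 below 0.03 m and height (world z) of hood_b below 0.009 m and angle between hood_b's own z axis and vertical below 0.1 rad and angle between the x axis of hood_b and the x axis of tray, either way round below 0.25 rad and x of hood_b_neck in the frame of tray above 0.02 m)) or ((horizontal distance between hood_a and bay2 below 0.03 m and height (world z) of hood_a below 0.009 m and angle between hood_a's own z axis and vertical below 0.1 rad and angle between the x axis of hood_a and the x axis of tray, either way round below 0.25 rad and x of hood_a_neck in the frame of tray above 0.02 m) and (horizontal distance between hood_b and bay1 below 0.03 m and height (world z) of hood_b below 0.009 m and angle between hood_b's own z axis and vertical below 0.1 rad and angle between the x axis of hood_b and the x axis of tray, either way round below 0.25 rad and x of hood_b_neck in the frame of tray above 0.02 m))) and horizontal distance between hood_c and bay0 below 0.03 m and height (world z) of hood_c below 0.009 m and angle between hood_c's own z axis and vertical below 0.1 rad and angle between the x axis of hood_c and the x axis of tray, either way round below 0.25 rad and x of hood_c_neck in the frame of tray above 0.02 m and linear speed of each of hood_a, hood_b, hood_c below 0.02 m/s); the robot touches nothing.
It fails at once if a loose hood is dropped (falls or flies at over 0.7 m/s with the fingers not holding it, as after a fall of 25 mm) ((linear speed of hood_a above 0.7 m/s and contact force between hood_a and the fingers below 0.2 N) or (linear speed of hood_b above 0.7 m/s and contact force between hood_b and the fingers below 0.2 N)).
It fails at once if the hood already in the tray is shifted by more than 15 mm (distance of hood_c from where it was at the start of the episode above 0.015 m).
It fails at once if a bystander on the bench is moved by more than 25 mm (distance of any of tape_roll, tube_offcut, spray_can, grease_jar from where it was at the start of the episode above 0.025 m).
It also fails if it takes over 58 s, if anything falls off the work surface, if the arm or the gripper's body presses on something with over 40 N, if the wrist force passes 120 N, or if a joint passes its speed limit or range.

ROBOT

A 6-joint arm with a two-finger parallel gripper is mounted at the origin on the work surface. World frame = base frame: x ahead of the robot, y to its left, z up, the work surface at z = 0. Lengths are in m, angles in rad, forces in N, time in s.
With the tool pointing down it reaches from about 0.25 to 0.8 m from the base axis. Payload 3.9 kg.
Tool frame: the origin (TCP) lies midway between the tips of the shut fingers; the grasp point (between the pads) lies 19 mm behind it; z points along the fingers, y is the line along which they close (so a half turn about z gives the same grasp; the last joint's range is limited). The gripper opens to 85 mm and grips with 20 to 120 N. Pads are 22 mm wide; open, the fingers measure 114 mm over their backs; the gripper's body (76 mm by 85 mm) begins 54 mm behind the grasp point. The pads swing forward as they close: fully open they stand 13 mm farther back than shut.
Start: joints at [-1.334, 0.26, -0.138, 1.173, 0, 1.571], TCP at [0.123, -0.51, 0.231] pointing down, gripper open.
Joint ranges: [-2.78, 2.78], [-0.83, 1.72], [-1.28, 1.37], [-1.9, 2.12], [-1.57, 1.48], [-3.14, 3.14]. Speed limits (rad/s): [2.57, 2.57, 3.14, 3.14, 3.14, 3.14].

INTERFACE

Orientations are given as a unit quaternion [w, x, y, z].
In Python, from plant import env gives the robot as it stands.
- The arm moves only by the tool servo_tool, never from a script. Its argument "deltas" is a list that holds one entry, the list of rows, each a list of 7 numbers: the finger opening in cm, from 0 to 8.54, then the shift along the tool's x, y, z in cm, then the turn, a rotation vector about the tool's x, y, z in units of 8 degrees (1.0 is 8 degrees). In form: [[[jaw, tx, ty, tz, rx, ry, rz], ...]]. A call has 1 to 5 rows; each row is the pose to reach, as a shift and turn from the pose commanded when the call began, along the tool's axes at that moment; what a row does not reach only later rows make up. A row lasts 1/10 s, in which the tool goes at most 50 mm and 8.59 degrees, less where a joint would pass 70% of its speed; a pose out of reach is approached as far as the arm can. A call with a gripper value outside its range is refused whole. The fingers move at their own pace and stop on an object; "newtons" is the grip in N (left out, the last holds). Time passes only in rows, so rows that repeat a pose let the fingers close. It gives the time, the measured TCP pose, the force, the opening and the grip force at its end, in the units of the state.
- env.get_state(): the state, without advancing time (a new reading comes with each control period).
- env.capture(name): name is "scene" or "top" or "wrist"; returns the picture (420x560x3 uint8, blue, green, red); there is no depth.
- env.camera_info(name): a dict with "camera_matrix" (3x3 intrinsics, pixels), "k1" (the pictures are not rectified: a ray, as slopes to the right and down, at radius r is drawn at 1 + k1 r^2 times it, then the intrinsics apply), "position" and "orientation" of the camera in the world. Camera axes: x right, y down, z forward; pixel columns grow to the right and rows downward; lengths in m; the calibration is good to about 2 mm. A picture is of the moment at which its call begins: read the wrist's pose just before it. camera_info takes no time and is no camera call; for the wrist camera it gives the pose at the moment of the call.
- env.close_job(): hands the job in; it is judged then, once.
Trained networks look in the newest picture that a camera, given by its name, has taken for a name from the list of things; names that differ only in an ending like _2 or _b are one class to them, and where a whole thing is asked for, a point or a joint stands for the part that bears it (a point fixed in the world has none). Each returns a list of dicts, best first, with "conf" (0 to 1); they miss things now and then, are a little off and sometimes report something else, mostly with a low value. They report only what shows in the picture. A call takes as long as a camera call. They do not tell look-alikes from the thing itself.
- env.spot_in(camera, thing): "extent" ([left, top, right, bottom] in pixels, round what is visible of it).
- env.masks_of(camera, thing): "pixels" (420x560 bool, what is visible of it) and "extent" ([left, top, right, bottom] in pixels, round what is visible of it).
The state is a dict: "time": time; "joints": joint angles; "qvel": joint speeds; "tau": joint torques, N m; "position": TCP position; "orientation": TCP orientation; "force": force on the tool from outside, world axes, zero at the start; "ft_torque": the same for the moment, N m; "width": opening from 0.0 (shut) to 1.0 (fully open); "grip_force": force on a finger pad.
Only numpy, scipy, OpenCV 4.12 (cv2) and the standard library are available. Lean on these libraries where they do the work, as an engineer would, in place of code of your own. Each camera call takes 0.05 s, during which the arm holds its last target. There are 200 camera calls.

## Working session

There is one attempt and no reset: what is moved stays moved. The work goes in short steps, Python scripts to look and compute and a tool call to move; the robot and the scene stay as the last step left them, time stands still between calls to the robot, and variables do not carry over. Pictures are saved under pics/ and viewed, at most 10 in all, crops included, and the job is handed in when it is done.

Besides the shell and the picture viewer there is one more tool, called after ">>>" as a command line: name --argument value ..., lists and objects as JSON in quotes. servo_tool: Moves the arm, as the interface text tells. Its arguments: {"type":"object","properties":{"deltas":{"type":"array","items":{"type":"array","items":{"type":"array","items":{"type":"number"}}}},"newtons":{"type":"number"}},"required":["deltas"]}

```bash
mkdir -p pics
cat > h.py <<'E'
import numpy as np, cv2
from scipy.spatial.transform import Rotation as R
from plant import env
def q(o): return R.from_quat([o[1],o[2],o[3],o[0]])
def info(n):
    i=env.camera_info(n); return np.array(i["camera_matrix"]),i["k1"],np.array(i["position"]),q(i["orientation"])
def world(n,px,z):
    K,k,p,r=info(n); px=np.atleast_2d(px).astype(float)
    u=cv2.undistortPoints(px[:,None],K,np.array([k,0,0,0,0.]))[:,0]
    d=r.apply(np.c_[u,np.ones(len(u))]); return p+d*((z-p[2])/d[:,2])[:,None]
def proj(n,P):
    K,k,p,r=info(n); c=r.inv().apply(np.atleast_2d(P)-p)
    return cv2.projectPoints(c[:,None],np.zeros(3),np.zeros(3),K,np.array([k,0,0,0,0.]))[0][:,0]
E
python3 - <<'E'
from h import *
for n in("top","scene"):
    im=env.capture(n); cv2.imwrite(f"pics/{n}0.png",im)
    print(n,info(n)[2],info(n)[3].as_matrix().round(2).tolist())
    for t in("hood_a","tray","tape_roll","tube_offcut","spray_can","grease_jar"):
        for d in env.spot_in(n,t): print(t,round(d["conf"],2),np.round(d["extent"]))
E
```

```text
top [ 0.36815919 -0.08970596  1.04051662] [[0.03, -0.98, 0.18], [-1.0, -0.02, 0.01], [-0.01, -0.18, -0.98]]
hood_a 0.93 [291. 182. 317. 222.]
hood_a 0.92 [191. 279. 234. 302.]
hood_a 0.88 [398. 248. 437. 271.]
hood_a 0.86 [350. 231. 382. 267.]
hood_a 0.85 [313. 108. 336. 140.]
hood_a 0.72 [310. 319. 350. 351.]
hood_a 0.58 [146. 174. 173. 211.]
tray 0.62 [136. 170. 249. 246.]
tape_roll 0.55 [272. 252. 309. 286.]
tape_roll 0.46 [137. 169. 251. 248.]
tube_offcut 0.64 [136. 174. 249. 244.]
tube_offcut 0.63 [358. 144. 414. 200.]
spray_can 0.86 [253.  83. 281. 140.]
spray_can 0.3 [134. 170. 251. 246.]
grease_jar 0.75 [183. 107. 219. 144.]
grease_jar 0.53 [136. 170. 248. 244.]
scene [ 0.96306536 -0.34514173  0.88752906] [[0.52, 0.73, -0.45], [0.85, -0.46, 0.26], [-0.02, -0.51, -0.86]]
hood_a 0.97 [275. 119. 321. 149.]
hood_a 0.96 [ 88. 236. 138. 278.]
hood_a 0.88 [253. 226. 284. 273.]
hood_a 0.85 [273. 331. 326. 379.]
hood_a 0.69 [150. 133. 187. 178.]
hood_a 0.66 [164. 220. 186. 264.]
hood_a 0.61 [399. 149. 429. 196.]
hood_a 0.26 [306. 148. 443. 224.]
tray 0.61 [306. 144. 445. 222.]
tape_roll 0.95 [224. 167. 265. 201.]
tube_offcut 0.75 [152. 305. 234. 359.]
tube_offcut 0.5 [256. 226. 283. 275.]
spray_can 0.63 [350. 254. 398. 322.]
grease_jar 0.67 [413. 227. 457. 278.]
```

View pics/top0.png

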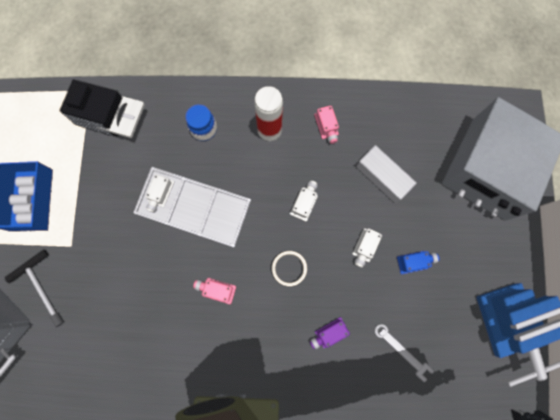

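View pics/scene0.png

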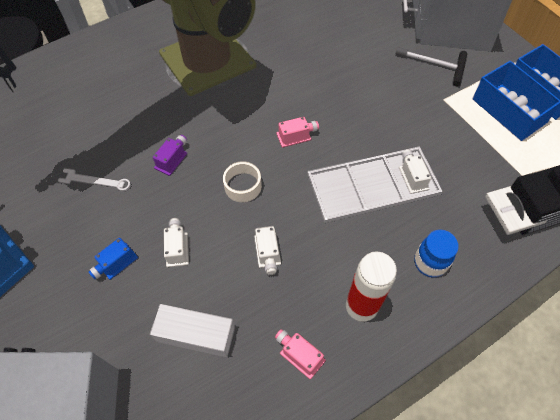

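Top view: the white hoods are at (304,202), neck up-right, and (367,247), neck down-left. The tray's centre is at (192,207), with its hood at the left end (157,190) and that neck pointing down. Pink, blue and purple ones are look-alikes. Next I fit the poses from the masks.

```bash
cat >> h.py <<'E'
from scipy.optimize import minimize
def box(x0,x1,y0,y1,z0,z1): return np.array([[x,y,z] for x in(x0,x1) for y in(y0,y1) for z in(z0,z1)])
a=np.linspace(0,2*np.pi,16,endpoint=False)
def cyl(x0,x1,r): return np.array([[x,r*np.cos(t),.022+r*np.sin(t)] for x in(x0,x1) for t in a])
HOOD=[box(-.037,.037,-.023,.023,0,.006),box(-.033,.033,-.02,.02,0,.045),cyl(.033,.06,.0112)]
TRAY=[box(-.065,.065,-.138,.138,0,.014)]
def sil(n,parts,p,z=0,S=4):
    m=np.zeros((420*S,560*S),np.uint8); c,s=np.cos(p[2]),np.sin(p[2])
    for b in parts:
        w=np.c_[b[:,0]*c-b[:,1]*s+p[0],b[:,0]*s+b[:,1]*c+p[1],b[:,2]+z]
        u=proj(n,w)*S+S/2
        cv2.fillConvexPoly(m,cv2.convexHull(np.round(u).astype(np.int32)),1)
    return cv2.resize(m.astype(np.float32),(560,420),interpolation=cv2.INTER_AREA)
def fit(parts,p0,obs,z=0):
    def f(v):
        p=[v[0]/100,v[1]/100,v[2]/10]; e=0
        for n,m in obs:
            s=sil(n,parts,p,z); e+=1-np.minimum(s,m).sum()/np.maximum(s,m).sum()
        return e/len(obs)
    v0=np.array([p0[0]*100,p0[1]*100,p0[2]*10])
    r=minimize(f,v0,method="Nelder-Mead",options=dict(initial_simplex=v0+np.vstack([np.zeros(3),np.diag([1.5,1.5,2])]),xatol=.02,fatol=1e-4,maxiter=150))
    return r.x[0]/100,r.x[1]/100,r.x[2]/10,r.fun
def pick(ms,c):
    g=[d for d in ms if d["extent"][0]-3<c[0]<d["extent"][2]+3 and d["extent"][1]-3<c[1]<d["extent"][3]+3]
    return g[0]["pixels"].astype(np.float32) if g else None
E
python3 - <<'E'
from h import *
im={n:env.capture(n) for n in("top","scene")}
M={n:env.masks_of(n,"hood_a") for n in im}; T={n:env.masks_of(n,"tray") for n in im}
print(env.get_state()["time"])
def axis(n,b,t,z):
    w=world(n,[b,t],z); d=w[1]-w[0]; return w[0],np.arctan2(d[1],d[0])
for nm,b,t,cs,z in(("A",(303,205),(313,183),(267,248),0),("B",(369,241),(360,263),(175,246),0),("C",(158,186),(152,208),(415,170),.005)):
    w,y=axis("top",b,t,.03)
    obs=[(n,m) for n,m in(("top",pick(M["top"],b)),("scene",pick(M["scene"],cs))) if m is not None]
    for o in([obs]+[[x] for x in obs]): print(nm,len(o),np.round(fit(HOOD,(w[0],w[1],y),o,z),4))
    if nm=="C": yc=y
w=world("top",[[193,207]],.01)[0]; obs=[]
for n in T:
    m=pick(T[n],(192,207) if n=="top" else (375,185))
    if m is None: continue
    h=np.zeros_like(m,np.uint8); cv2.fillConvexPoly(h,cv2.convexHull(cv2.findNonZero((m>0).astype(np.uint8))),1); obs.append((n,m))
for o in([obs]+[[x] for x in obs]): print("T",[x[0] for x in o],np.round(fit(TRAY,(w[0],w[1],yc),o),4))
for t,px,z in(("tape",(290,268),.03),("can",(267,98),.19),("jar",(199,118),.085),("tube",(386,173),.05),("pinkL",(216,291),.03),("pinkT",(327,124),.03),("blue",(416,261),.03)): print(t,world("top",[px],z)[0].round(3))
E
```

```text
1.0
A 2 [ 0.5848 -0.1549 -0.3835  0.1581]
A 1 [ 0.5849 -0.1511 -0.4118  0.1341]
A 1 [ 0.5847 -0.1563 -0.3871  0.0975]
B 2 [ 0.4838 -0.3151  2.7214  0.129 ]
B 1 [ 0.4857 -0.3133  2.7518  0.0915]
B 1 [ 0.4821 -0.3172  2.7336  0.1177]
C 2 [0.6105 0.2172 2.8042 0.0793]
C 1 [0.6112 0.219  2.8204 0.0718]
C 1 [0.6105 0.2159 2.8168 0.0555]Traceback (most recent call last):
  File "<stdin>", line 17, in <module>
  File "h.py", line 34, in fit
    r=minimize(f,v0,method="Nelder-Mead",options=dict(initial_simplex=v0+np.vstack([np.zeros(3),np.diag([1.5,1.5,2])]),xatol=.02,fatol=1e-4,maxiter=150))
    res = _minimize_neldermead(fun, x0, args, callback, bounds=bounds,
                               **options)
    fxc = func(xc)
    fx = function(np.copy(x), *(wrapper_args + args))
  File "h.py", line 31, in f
    s=sil(n,parts,p,z); e+=1-np.minimum(s,m).sum()/np.maximum(s,m).sum()
  File "h.py", line 24, in sil
    u=proj(n,w)*S+S/2
      ~~~~^^^^^
  File "h.py", line 12, in proj
    K,k,p,r=info(n); c=r.inv().apply(np.atleast_2d(P)-p)
            ~~~~^^^
  File "h.py", line 6, in info
    i=env.camera_info(n); return np.array(i["camera_matrix"]),i["k1"],np.array(i["position"]),q(i["orientation"])
ValueError: time passes only in moves, steps and waits
```

```bash
python3 - <<'E'
s=open("h.py").read()
s=s.replace('def info(n):\n','import functools\ndef info(n): return _inf(n) if n!="wrist" else _info(n)\n_inf=functools.lru_cache(None)(lambda n:_info(n))\ndef _info(n):\n')
open("h.py","w").write(s)
E
python3 - <<'E'
from h import *
w=world("top",[[193,207]],.01)[0]; obs=[]
for n,c in(("top",(192,207)),("scene",(375,185))):
    m=pick(env.masks_of(n,"tray"),c)
    if m is not None:
        h=(m>0).astype(np.uint8); h=cv2.morphologyEx(h,cv2.MORPH_OPEN,np.ones((3,3)));h=cv2.morphologyEx(h,cv2.MORPH_CLOSE,np.ones((25,25))); obs.append((n,h.astype(np.float32)))
for o in([obs]+[[x] for x in obs]):
    if o:
        f=fit(TRAY,(w[0],w[1],2.81),o); print("T",[x[0] for x in o],np.round(f,4))
        r=R.from_euler("z",f[2]); print([(r.apply([-.012,y,0])[:2]+f[:2]).round(4).tolist() for y in(-.09,0,.09)])
for t,px,z in(("tape",(290,268),.03),("can",(267,98),.19),("jar",(199,118),.085),("tube",(386,173),.05),("pinkL",(216,291),.03),("pinkT",(327,124),.03),("blue",(416,261),.03)): print(t,world("top",[px],z)[0].round(3))
s=env.get_state(); print(s["time"],s["position"],s["joints"],q(s["orientation"]).as_matrix().round(3).tolist(),s["width"])
K,k,p,r=info("wrist"); print(p,r.as_matrix().round(3).tolist(),K[0,0])
E
```

```text
T ['top', 'scene'] [0.5717 0.1336 2.8543 0.0376]
[[0.6087, 0.2165], [0.5832, 0.1302], [0.5577, 0.0439]]
T ['top'] [0.5725 0.1365 2.8502 0.0384]
[[0.6099, 0.2193], [0.584, 0.1331], [0.5582, 0.0469]]
T ['scene'] [0.5712 0.1321 2.8489 0.02  ]
[[0.6087, 0.2148], [0.5827, 0.1286], [0.5567, 0.0424]]
tape [ 0.42  -0.121  0.03 ]
can [ 0.788 -0.057  0.19 ]
jar [0.782 0.115 0.085]
tube [ 0.662 -0.357  0.05 ]
pinkL [0.359 0.058 0.03 ]
pinkT [ 0.797 -0.211  0.03 ]
blue [ 0.444 -0.433  0.03 ]
1.1 [ 0.12315589 -0.51036369  0.23130003] [-1.33401371e+00  2.60021604e-01 -1.38081380e-01  1.17267303e+00
  1.15613167e-06  1.57079302e+00] [[0.972, 0.235, 0.0], [0.235, -0.972, -0.0], [0.0, 0.0, -1.0]] 1.0019434720575886
[ 0.20243581 -0.49047596  0.37309896] [[0.233, -0.922, -0.308], [-0.972, -0.221, -0.074], [0.0, 0.316, -0.949]] 300.4640001435654
```

>>> servo_tool --deltas '[[[8.5, 4, -1, 0, 0, 0, 0.5], [8.5, 8, -2, 0, 0, 0, 1], [8.5, 12, -3, 0, 0, 0, 1.5], [8.5, 16, -4, 0, 0, 0, 2], [8.5, 20, -5.2, 0, 0, 0, 2.5]]]' --newtons 50

```text
time: 1.6
position: [0.3068, -0.4122, 0.2314]
orientation: [0.0, 0.998, -0.058, 0.0]
force: [1.7, -1.1, 0.6]
width: 0.995
grip_force: 0.0
```

```bash
cat >> h.py <<'E'
def go(x,y,z,yaw):
    s=env.get_state(); r=q(s["orientation"]); p=s["position"]
    c,n=np.cos(yaw),np.sin(yaw); G=np.array([[c,n,0],[n,-c,0],[0,0,-1]])
    d=r.inv().apply(np.array([x,y,z])-p)*100; v=(r.inv()*R.from_matrix(G)).as_rotvec(degrees=True)/8
    print("t",round(s["time"],2),"at",np.round(p,4),"J",np.round(s["joints"],2),"w",round(s["width"],3),"grip",round(s["grip_force"],1),"F",np.round(s["force"],1))
    print("shift cm",d.round(2),"turn",v.round(2))
E
python3 -c "
from h import *
go(.484,-.315,.14,-.407)"
```

```text
t 1.6 at [ 0.3068 -0.4122  0.2314] J [-0.93  0.24 -0.16  1.17 -0.    2.33] w 0.995 grip 0.0 F [ 1.7 -1.1  0.6]
shift cm [ 16.48 -11.7    9.14] turn [ 0.   -0.    2.09]
```

>>> servo_tool --deltas '[[[8.5, 3.3, -2.3, 0, 0, 0, -1.05], [8.5, 6.6, -4.7, 0, 0, 0, -2.1], [8.5, 9.9, -7, 0, 0, 0, -3.15], [8.5, 13.2, -9.4, 0, 0, 0, -4.2], [8.5, 16.5, -11.7, 0, 0, 0, -5.25]]]'

```text
time: 2.1
position: [0.4838, -0.314, 0.2314]
orientation: [0.0, 0.951, 0.308, 0.0]
force: [-0.3, -0.2, 0.2]
width: 1.0
grip_force: 0.0
```

>>> servo_tool --deltas '[[[8.5, 0, 0, 0, 0, 0, -1.05], [8.5, 0, 0, 0, 0, 0, -2.1], [8.5, 0, 0, 0, 0, 0, -3.15], [8.5, 0, 0, 0, 0, 0, -4.2], [8.5, 0, 0, 0, 0, 0, -5.25]]]'

```text
time: 2.6
position: [0.4825, -0.315, 0.2312]
orientation: [-0.0, 0.778, 0.629, -0.0]
force: [-0.9, -1.2, 0.2]
width: 0.998
grip_force: 0.0
```

>>> servo_tool --deltas '[[[8.5, 0, 0, 0, 0, 0, -1.05], [8.5, 0, 0, 0, 0, 0, -2.1], [8.5, 0, 0, 0, 0, 0, -3.15], [8.5, 0, 0, 0, 0, 0, -4.2], [8.5, 0, 0, 0, 0, 0, -5.25]]]'

```text
time: 3.1
position: [0.4825, -0.3151, 0.2312]
orientation: [-0.0, 0.501, 0.866, -0.0]
force: [-0.0, -0.0, -0.2]
width: 0.995
grip_force: 0.0
```

>>> servo_tool --deltas '[[[8.5, 0, 0, 0, 0, 0, -1.05], [8.5, 0, 0, 0, 0, 0, -2.1], [8.5, 0, 0, 0, 0, 0, -3.15], [8.5, 0, 0, 0, 0, 0, -4.2]]]'

```text
time: 3.5
position: [0.4824, -0.3151, 0.2312]
orientation: [-0.0, 0.229, 0.973, 0.0]
force: [-0.1, 0.3, -0.3]
width: 0.994
grip_force: 0.0
```

```bash
python3 -c "
from h import *
go(.484,-.315,.10,2.735)
im=env.capture('wrist')
m=[(n,pick([d],proj('wrist',[[.484,-.315,.04]])[0])) for n,d in [('wrist',d) for d in env.masks_of('wrist','hood_b')]]
m=[o for o in m if o[1] is not None]
I=env.camera_info('wrist'); import h; c=h._info('wrist'); h.info=lambda n:c
for o in m: print(np.round(fit(HOOD,(.484,-.315,2.735),[o]),4))
for g in proj('wrist',[[.484,-.315,.045],[.429,-.293,.022]]): cv2.circle(im,tuple(int(v) for v in g),4,(0,0,255),1)
cv2.imwrite('pics/w1.png',im)
"
```

```text
t 3.5 at [ 0.4824 -0.3151  0.2312] J [-0.58  0.35 -0.01  1.21 -0.   -0.12] w 0.994 grip 0.0 F [-0.1  0.3 -0.3]
shift cm [-0.14  0.08 13.12] turn [ 0.  -0.  -0.4]
[ 0.4851 -0.3152  2.6991  0.0624]
```

View pics/w1.png

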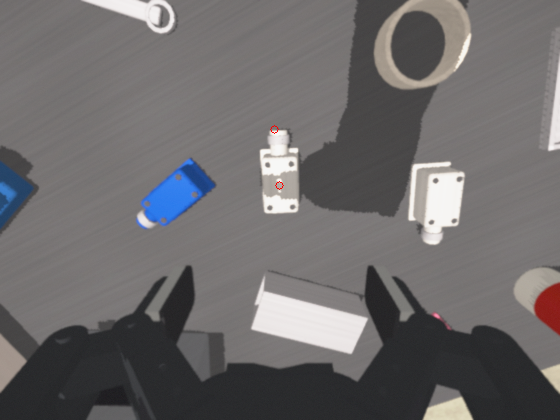

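The wrist view shows hood B (white) at (279,181), neck up, matching the projected marks. It's clear around it, so I go down.

>>> servo_tool --deltas '[[[8.5, -0.2, 0.1, 4, 0, 0, -0.2], [8.5, -0.2, 0.1, 8, 0, 0, -0.25], [8.5, -0.2, 0.1, 11.5, 0, 0, -0.25], [8.5, -0.2, 0.1, 14, 0, 0, -0.25], [8.5, -0.2, 0.1, 16, 0, 0, -0.25]]]'

```text
time: 4.1
position: [0.4838, -0.3145, 0.0693]
orientation: [-0.001, 0.217, 0.976, 0.0]
force: [1.2, -0.3, 0.2]
width: 0.996
grip_force: 0.0
```

>>> servo_tool --deltas '[[[8.5, 0, 0, 2, 0, 0, 0], [8.5, 0, 0, 4, 0, 0, 0], [8.5, 0, 0, 5.5, 0, 0, 0], [8.5, 0, 0, 6, 0, 0, 0], [8.5, 0, 0, 6, 0, 0, 0]]]'

```text
time: 4.6
position: [0.4842, -0.3148, 0.0107]
orientation: [-0.001, 0.216, 0.976, 0.0]
force: [0.2, -0.7, 0.0]
width: 0.993
grip_force: 0.0
```

>>> servo_tool --deltas '[[[3.5, 0, 0, 0, 0, 0, 0], [3.5, 0, 0, 0, 0, 0, 0], [3.5, 0, 0, 0, 0, 0, 0], [3.5, 0, 0, 0, 0, 0, 0], [3.5, 0, 0, 0, 0, 0, 0]]]' --newtons 50

```text
time: 5.1
position: [0.4854, -0.3157, 0.0123]
orientation: [0.001, 0.215, 0.977, -0.0]
force: [-0.7, 0.3, 5.9]
width: 0.46
grip_force: 52.2
```

>>> servo_tool --deltas '[[[3.5, 0, 0, -1, 0, 0, 0], [3.5, 0, 0, -3, 0, 0, 0], [3.5, 0, 0, -6, 0, 0, 0], [3.5, 0, 0, -9, 0, 0, 0], [3.5, 0, 0, -10, 0, 0, 0]]]'

```text
time: 5.6
position: [0.4861, -0.3159, 0.1143]
orientation: [0.002, 0.215, 0.977, -0.001]
force: [0.1, 0.2, -1.8]
width: 0.462
grip_force: 51.4
```

```bash
python3 -c "
from h import *
go(.583,.130,.11,2.852)
"
```

```text
t 5.6 at [ 0.4861 -0.3159  0.1143] J [-0.58  0.42 -0.22  0.93  0.   -0.14] w 0.462 grip 51.4 F [ 0.1  0.2 -1.8]
shift cm [ 9.93 44.54  0.37] turn [-0.01  0.03 -1.03]
```

>>> servo_tool --deltas '[[[3.5, 0.8, 3.5, 0, 0, 0, -0.1], [3.5, 1.8, 8, 0, 0, 0, -0.25], [3.5, 2.9, 12.5, 0, 0, 0, -0.4], [3.5, 4, 17.5, 0, 0, 0, -0.5], [3.5, 5, 22.3, 0, 0, 0, -0.5]]]'

```text
time: 6.1
position: [0.532, -0.0901, 0.1103]
orientation: [-0.001, 0.181, 0.983, 0.0]
force: [-0.3, 0.2, -2.5]
width: 0.462
grip_force: 51.4
```

>>> servo_tool --deltas '[[[3.5, 2.5, 5, 0, 0, 0, -0.1], [3.5, 4, 10, 0, 0, 0, -0.25], [3.5, 5, 14.5, 0, 0, 0, -0.4], [3.5, 6, 18.5, 0, 0, 0, -0.5], [3.5, 6.4, 21.5, 0, 0, 0, -0.5]]]'

```text
time: 6.6
position: [0.5484, 0.1348, 0.1103]
orientation: [-0.001, 0.145, 0.989, 0.0]
force: [0.1, -1.5, -2.2]
width: 0.463
grip_force: 51.5
```

```bash
python3 -c "
from h import *
go(.583,.130,.017,2.852)
im=env.capture('top'); cv2.imwrite('pics/t2.png',cv2.resize(im[120:300,100:340],None,fx=3,fy=3))
"
```

```text
t 6.6 at [0.5484 0.1348 0.1103] J [ 0.24  0.4  -0.25  0.91  0.    0.53] w 0.463 grip 51.5 F [ 0.1 -1.5 -2.2]
shift cm [-3.48  0.53  9.32] turn [-0.   -0.01 -0.01]
```

View pics/t2.png

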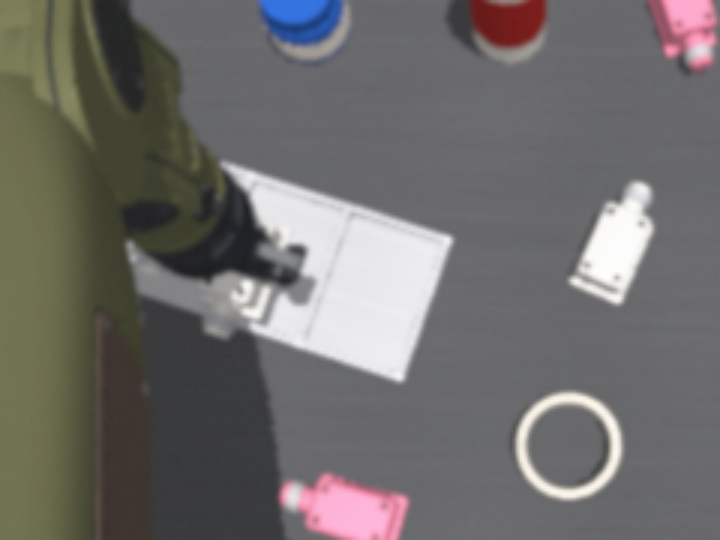

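Hood B is held over the middle bay (255,300 in the crop), neck down as on hood C. Now centre it and lower.

>>> servo_tool --deltas '[[[3.5, -1.7, 0.3, 0, 0, 0, 0], [3.5, -3.2, 0.5, 0, 0, 0, 0], [3.5, -3.5, 0.5, 2, 0, 0, 0], [3.5, -3.5, 0.5, 4.5, 0, 0, 0], [3.5, -3.5, 0.5, 6.5, 0, 0, 0]]]'

```text
time: 7.15
position: [0.5834, 0.1258, 0.0441]
orientation: [-0.001, 0.147, 0.989, -0.0]
force: [-0.2, -0.0, -2.8]
width: 0.459
grip_force: 51.8
```

>>> servo_tool --deltas '[[[3.5, 0, 0, 1, 0, 0, 0], [3.5, 0, 0, 1.8, 0, 0, 0], [3.5, 0, 0, 2.3, 0, 0, 0], [3.5, 0, 0, 2.6, 0, 0, 0], [3.5, 0, 0, 2.6, 0, 0, 0]]]'

```text
time: 7.65
position: [0.5848, 0.1264, 0.0205]
orientation: [0.0, 0.146, 0.989, 0.0]
force: [-0.1, -0.4, -2.9]
width: 0.46
grip_force: 51.7
```

```bash
python3 -c "
from h import *
go(.583,.130,.017,2.852)
"
```

```text
t 7.65 at [0.5848 0.1264 0.0205] J [ 0.21  0.54 -0.29  0.74 -0.    0.51] w 0.46 grip 51.7 F [-0.1 -0.4 -2.9]
shift cm [0.27 0.29 0.35] turn [ 0.    0.   -0.03]
```

>>> servo_tool --deltas '[[[3.5, 0.2, 0.2, 0.1, 0, 0, 0], [3.5, 0.2, 0.2, 0.2, 0, 0, 0], [3.5, 0.2, 0.2, 0.3, 0, 0, 0], [3.5, 0.2, 0.2, 0.4, 0, 0, 0], [3.5, 0.2, 0.2, 0.4, 0, 0, 0]]]'

```text
time: 8.15
position: [0.5834, 0.1291, 0.0174]
orientation: [0.0, 0.146, 0.989, 0.0]
force: [-2.1, 0.0, 5.7]
width: 0.456
grip_force: 52.4
```

Contact force shows it's seated. Open partway, then lift.

>>> servo_tool --deltas '[[[5, 0, 0, 0, 0, 0, 0], [6, 0, 0, 0, 0, 0, 0], [6.5, 0, 0, 0, 0, 0, 0], [6.5, 0, 0, 0, 0, 0, 0], [6.5, 0, 0, -0.5, 0, 0, 0]]]'

```text
time: 8.65
position: [0.5825, 0.1287, 0.0207]
orientation: [-0.001, 0.146, 0.989, -0.0]
force: [-1.3, -0.4, -0.5]
width: 0.76
grip_force: 0.0
```

>>> servo_tool --deltas '[[[6.5, 0, 0, -2, 0, 0, 0], [6.5, 0, 0, -5, 0, 0, 0], [7, 0, 0, -9, 0, 0, 0], [8.5, 0, 0, -13, 0, 0, 0], [8.5, 0, 0, -17, 0, 0, 0]]]'

```text
time: 9.15
position: [0.5829, 0.1288, 0.1932]
orientation: [0.0, 0.146, 0.989, 0.0]
force: [0.9, 0.7, 0.0]
width: 0.994
grip_force: 0.0
```

```bash
python3 -c "
from h import *
go(.5848,-.155,.18,2.757)
"
```

```text
t 9.15 at [0.5829 0.1288 0.1932] J [ 0.22  0.4  -0.03  1.14  0.    0.51] w 0.994 grip 0.0 F [0.9 0.7 0. ]
shift cm [ -8.4  -27.11   1.32] turn [0.   0.   0.65]
```

>>> servo_tool --deltas '[[[8.5, -1.3, -4.2, 0, 0, 0, 0.1], [8.5, -2.7, -8.8, 0, 0, 0, 0.2], [8.5, -4.1, -13.4, 0, 0, 0, 0.4], [8.5, -5.5, -18, 0, 0, 0, 0.6], [8.5, -6.9, -22.5, 0, 0, 0, 0.6]]]'

```text
time: 9.65
position: [0.5838, -0.1083, 0.1919]
orientation: [0.0, 0.188, 0.982, -0.0]
force: [1.3, 0.1, 0.9]
width: 0.994
grip_force: 0.0
```

>>> servo_tool --deltas '[[[8.5, -1, -3, 0, 0, 0, 0], [8.5, -1.3, -4.7, 0, 0, 0, 0], [8.5, -1.3, -4.7, 0, 0, 0, 0]]]'

```text
time: 9.95
position: [0.5782, -0.1567, 0.1914]
orientation: [-0.0, 0.189, 0.982, -0.0]
force: [0.3, 1.5, -0.4]
width: 0.998
grip_force: 0.0
```

```bash
python3 -c "
from h import *
import h
im=env.capture('wrist'); c=h._info('wrist'); h.info=lambda n:c if n=='wrist' else h._inf(n)
P=[.585,-.155,.04]; f=None
for d in env.masks_of('wrist','hood_a'):
    m=pick([d],proj('wrist',[P])[0])
    if m is not None: f=fit(HOOD,(.585,-.155,-.385),[('wrist',m)]); print(np.round(f,4),d['extent'])
if f: go(f[0],f[1],.011,f[2]+np.pi)
cv2.imwrite('pics/w2.png',im)
h.info=lambda n:h._inf(n)
env.capture('top'); M=env.masks_of('top','hood_a')
m=pick(M,proj('top',[[.583,.130,.05]])[0])
if m is not None: print('B placed',np.round(fit(HOOD,(.583,.13,2.852),[('top',m)],.005),4))
"
```

```text
[ 0.5844 -0.1519 -0.3819  0.0539] [259.8, 153.4, 304.0, 249.3]
t 10.05 at [ 0.5786 -0.1541  0.1914] J [-0.26  0.4  -0.03  1.14  0.    0.12] w 0.999 grip 0.0 F [-0.  -0.2 -0.5]
shift cm [-0.46  0.41 18.04] turn [ 0.01 -0.    0.03]
B placed [0.5842 0.1304 2.8642 0.1264]
```

View pics/w2.png

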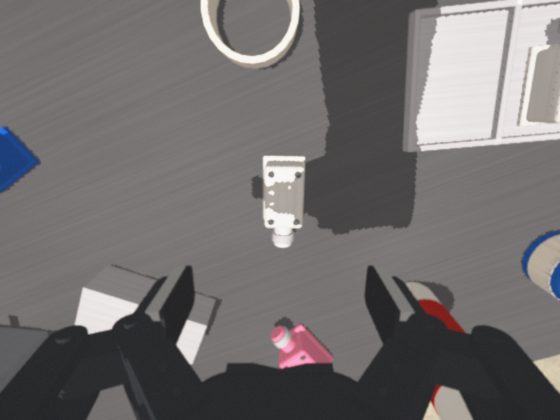

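Hood A is at (284,195), white, neck toward the gripper; hood B sits at (545,85) in the tray's middle bay, as fitted. Going down on A.

>>> servo_tool --deltas '[[[8.5, -0.4, 0.3, 3, 0, 0, 0], [8.5, -0.4, 0.3, 6.5, 0, 0, 0], [8.5, -0.4, 0.3, 9.5, 0, 0, 0], [8.5, -0.4, 0.3, 11.5, 0, 0, 0], [8.5, -0.4, 0.3, 13, 0, 0, 0]]]'

```text
time: 10.65
position: [0.5828, -0.1514, 0.0595]
orientation: [-0.001, 0.186, 0.982, 0.0]
force: [0.6, 0.5, -0.7]
width: 0.993
grip_force: 0.0
```

>>> servo_tool --deltas '[[[8.5, 0, 0, 1.5, 0, 0, 0], [8.5, 0, 0, 3, 0, 0, 0], [8.5, 0, 0, 4.3, 0, 0, 0], [8.5, 0, 0, 4.9, 0, 0, 0], [8.5, 0, 0, 4.9, 0, 0, 0]]]'

```text
time: 11.15
position: [0.583, -0.1527, 0.0115]
orientation: [-0.001, 0.187, 0.982, 0.0]
force: [-0.5, 1.0, 0.3]
width: 0.994
grip_force: 0.0
```

>>> servo_tool --deltas '[[[3.5, 0, 0, 0, 0, 0, 0], [3.5, 0, 0, 0, 0, 0, 0], [3.5, 0, 0, 0, 0, 0, 0], [3.5, 0, 0, 0, 0, 0, 0], [3.5, 0, 0, 0, 0, 0, 0]]]'

```text
time: 11.65
position: [0.5845, -0.154, 0.0133]
orientation: [0.001, 0.188, 0.982, -0.0]
force: [-1.0, -0.3, 4.7]
width: 0.462
grip_force: 52.0
```

>>> servo_tool --deltas '[[[3.5, 0, 0, -1, 0, 0, 0], [3.5, 0, 0, -3, 0, 0, 0], [3.5, 0, 0, -6, 0, 0, 0], [3.5, 0, 0, -9, 0, 0, 0], [3.5, 0, 0, -10, 0, 0, 0]]]'

```text
time: 12.15
position: [0.5853, -0.154, 0.1156]
orientation: [0.002, 0.188, 0.982, -0.0]
force: [0.4, 0.1, -2.2]
width: 0.463
grip_force: 51.3
```

>>> servo_tool --deltas '[[[3.5, 0, 0, 0, 0, 0, -0.7], [3.5, 0, 0, 0, 0, 0, -1.7], [3.5, 0, 0, 0, 0, 0, -2.7], [3.5, 0, 0, 0, 0, 0, -3.7], [3.5, 0, 0, 0, 0, 0, -4.7]]]'

```text
time: 12.65
position: [0.5827, -0.1534, 0.1112]
orientation: [-0.001, -0.142, 0.99, 0.0]
force: [-0.1, 0.0, -2.0]
width: 0.463
grip_force: 51.4
```

>>> servo_tool --deltas '[[[3.5, 0, 0, 0, 0, 0, -1], [3.5, 0, 0, 0, 0, 0, -2], [3.5, 0, 0, 0, 0, 0, -3], [3.5, 0, 0, 0, 0, 0, -4], [3.5, 0, 0, 0, 0, 0, -5]]]'

```text
time: 13.15
position: [0.5827, -0.1534, 0.1112]
orientation: [-0.001, -0.472, 0.882, 0.001]
force: [-0.1, -0.3, -1.4]
width: 0.461
grip_force: 51.4
```

>>> servo_tool --deltas '[[[3.5, 0, 0, 0, 0, 0, -1], [3.5, 0, 0, 0, 0, 0, -2], [3.5, 0, 0, 0, 0, 0, -3], [3.5, 0, 0, 0, 0, 0, -4], [3.5, 0, 0, 0, 0, 0, -5]]]'

```text
time: 13.65
position: [0.5827, -0.1534, 0.1112]
orientation: [0.001, 0.745, -0.667, -0.001]
force: [0.1, 0.5, -1.8]
width: 0.46
grip_force: 51.4
```

>>> servo_tool --deltas '[[[3.5, 0, 0, 0, 0, 0, -1], [3.5, 0, 0, 0, 0, 0, -2], [3.5, 0, 0, 0, 0, 0, -3], [3.5, 0, 0, 0, 0, 0, -4], [3.5, 0, 0, 0, 0, 0, -5]]]'

```text
time: 14.15
position: [0.5827, -0.1534, 0.1111]
orientation: [0.0, 0.928, -0.372, -0.001]
force: [0.3, -0.5, -2.4]
width: 0.461
grip_force: 51.4
```

```bash
python3 -c "
from h import *
go(.557,.044,.11,2.852+np.pi)
"
```

```text
t 14.15 at [ 0.5827 -0.1534  0.1111] J [-0.26  0.46 -0.15  0.96  0.   -2.64] w 0.461 grip 51.4 F [ 0.3 -0.5 -2.4]
shift cm [-15.49 -12.49   0.13] turn [ 0.    0.02 -3.39]
```

>>> servo_tool --deltas '[[[3.5, -2.5, -2, 0, 0, 0, -0.7], [3.5, -6, -4.8, 0, 0, 0, -1.4], [3.5, -9.5, -7.6, 0, 0, 0, -2.1], [3.5, -13, -10.4, 0, 0, 0, -2.8], [3.5, -15.5, -12.5, 0, 0, 0, -3.4]]]'

```text
time: 14.65
position: [0.5574, 0.0463, 0.1113]
orientation: [-0.0, 0.99, -0.144, -0.001]
force: [-1.4, 0.4, -1.4]
width: 0.461
grip_force: 51.4
```

>>> servo_tool --deltas '[[[3.5, 0, 0, 0, 0, 0, 0], [3.5, 0, 0, 0, 0, 0, 0]]]'

```text
time: 14.85
position: [0.5583, 0.0445, 0.1116]
orientation: [0.0, 0.989, -0.146, -0.001]
force: [-0.5, -0.5, -1.7]
width: 0.461
grip_force: 51.3
```

```bash
python3 -c "
from h import *
go(.557,.044,.0185,2.852+np.pi)
im=env.capture('top'); cv2.imwrite('pics/t3.png',cv2.resize(im[120:300,100:340],None,fx=3,fy=3))
"
```

```text
t 14.85 at [0.5583 0.0445 0.1116] J [ 0.08  0.4  -0.26  0.91 -0.   -2.77] w 0.461 grip 51.3 F [-0.5 -0.5 -1.7]
shift cm [-0.1   0.07  9.31] turn [ 0.01  0.01 -0.02]
```

View pics/t3.png

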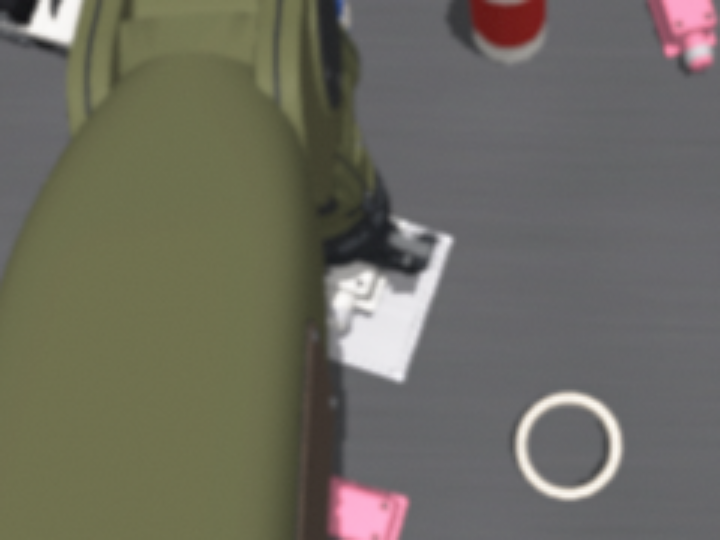

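Hood A is over the end bay (360,290 in the crop), neck down-left as it should be. Lowering.

>>> servo_tool --deltas '[[[3.5, 0, 0, 1.5, 0, 0, 0], [3.5, 0, 0, 3.5, 0, 0, 0], [3.5, 0, 0, 5.5, 0, 0, 0], [3.5, 0, 0, 7, 0, 0, 0], [3.5, 0, 0, 8, 0, 0, 0]]]'

```text
time: 15.4
position: [0.5583, 0.0423, 0.0308]
orientation: [0.0, 0.989, -0.148, -0.001]
force: [1.2, 0.4, -1.2]
width: 0.461
grip_force: 51.3
```

>>> servo_tool --deltas '[[[3.5, 0, 0, 0.4, 0, 0, 0], [3.5, 0, 0, 0.7, 0, 0, 0], [3.5, 0, 0, 1, 0, 0, 0], [3.5, 0, 0, 1.2, 0, 0, 0], [3.5, 0, 0, 1.2, 0, 0, 0]]]'

```text
time: 15.9
position: [0.5593, 0.044, 0.0205]
orientation: [-0.0, 0.989, -0.146, 0.0]
force: [-0.6, 0.8, -2.5]
width: 0.463
grip_force: 51.3
```

>>> servo_tool --deltas '[[[3.5, 0, 0, 0.1, 0, 0, 0], [3.5, 0, 0, 0.2, 0, 0, 0], [3.5, 0, 0, 0.25, 0, 0, 0], [3.5, 0, 0, 0.3, 0, 0, 0], [3.5, 0, 0, 0.3, 0, 0, 0]]]'

```text
time: 16.4
position: [0.5593, 0.0441, 0.0183]
orientation: [-0.0, 0.989, -0.146, 0.0]
force: [-1.6, 0.0, 4.7]
width: 0.457
grip_force: 52.3
```

Seated. Release, lift, and back off toward -y.

>>> servo_tool --deltas '[[[5, 0, 0, 0, 0, 0, 0], [6, 0, 0, 0, 0, 0, 0], [6.5, 0, 0, 0, 0, 0, 0], [6.5, 0, 0, 0, 0, 0, 0], [6.5, 0, 0, -0.5, 0, 0, 0]]]'

```text
time: 16.9
position: [0.5584, 0.0439, 0.0218]
orientation: [0.0, 0.989, -0.146, -0.001]
force: [-0.6, 0.5, -0.3]
width: 0.759
grip_force: 0.0
```

>>> servo_tool --deltas '[[[6.5, 0, 0, -2, 0, 0, 0], [6.5, 0, 0, -5, 0, 0, 0], [6.5, 0, 0, -9, 0, 0, 0], [6.5, 0, 0, -13, 0, 0, 0], [6.5, 0, 0, -17, 0, 0, 0]]]'

```text
time: 17.4
position: [0.5588, 0.044, 0.1942]
orientation: [-0.0, 0.989, -0.146, 0.0]
force: [0.3, -0.1, -0.9]
width: 0.761
grip_force: 0.0
```

>>> servo_tool --deltas '[[[6.5, 0, 3, 0, 0, 0, 0], [6.5, 0, 7, 0, 0, 0, 0], [6.5, 0, 11, 0, 0, 0, 0], [6.5, 0, 15, 0, 0, 0, 0], [6.5, 0, 19, 0, 0, 0, 0]]]'

```text
time: 17.9
position: [0.5034, -0.1392, 0.1928]
orientation: [0.0, 0.989, -0.146, 0.0]
force: [0.1, -0.3, -0.4]
width: 0.762
grip_force: 0.0
```

>>> servo_tool --deltas '[[[6.5, 0, 3, 0, 0, 0, 0], [6.5, 0, 6, 0, 0, 0, 0], [6.5, 0, 8, 0, 0, 0, 0], [6.5, 0, 8, 0, 0, 0, 0], [6.5, 0, 8, 0, 0, 0, 0]]]'

```text
time: 18.4
position: [0.4921, -0.1831, 0.1923]
orientation: [0.013, 0.985, -0.169, -0.003]
force: [-0.2, 0.5, 0.6]
width: 0.762
grip_force: 0.0
```

```bash
python3 -c "
from h import *
im=env.capture('top'); cv2.imwrite('pics/t4.png',cv2.resize(im[120:300,100:340],None,fx=3,fy=3))
M=env.masks_of('top','hood_a')
for b in([.6087,.2165],[.583,.130],[.557,.044]):
    m=pick(M,proj('top',[b+[.045]])[0])
    if m is not None: print(b,np.round(fit(HOOD,(*b,2.852),[('top',m)],.005),4))
go(.5,-.2,.19,2.852+np.pi)
"
```

```text
[0.6087, 0.2165] [0.6113 0.2195 2.8068 0.1195]
[0.583, 0.13] [0.5838 0.1318 2.8746 0.079 ]
[0.557, 0.044] [0.5581 0.047  2.8083 0.0838]
t 18.5 at [ 0.4921 -0.1829  0.1922] J [-0.34  0.28 -0.21  1.08 -0.03 -3.14] w 0.761 grip 0.0 F [ 0.1  0.3 -0.6]
shift cm [1.32 1.34 0.26] turn [ 0.19  0.01 -0.36]
```

View pics/t4.png

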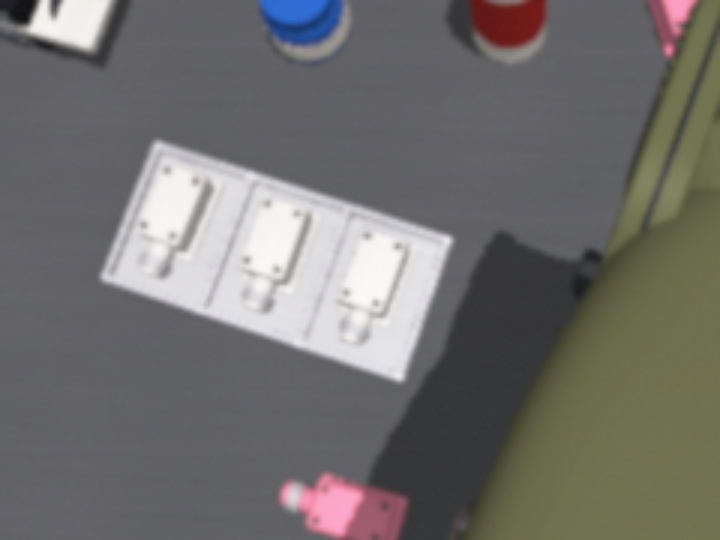

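All three hoods sit centred in their bays, at (175,205), (275,240) and (372,275) in the crop, with necks all down-left. Joint 6 is near its stop, so I turn it back a little before handing in.

>>> servo_tool --deltas '[[[6.5, 0, -1, 0, 0, 0, 0.8], [6.5, 0, -2, 0, 0, 0, 1.5], [6.5, 0, -2, 0, 0, 0, 2], [6.5, 0, -2, 0, 0, 0, 2], [6.5, 0, -2, 0, 0, 0, 2]]]'

```text
time: 19.0
position: [0.4986, -0.1644, 0.1917]
orientation: [0.014, 0.952, -0.304, -0.001]
force: [-0.1, -0.4, -0.5]
width: 0.76
grip_force: 0.0
```

```bash
python3 -c "
from h import *
s=env.get_state(); print(s['joints'].round(2),abs(s['qvel']).max()); print(env.close_job())
"
```

```text
[-0.3   0.28 -0.21  1.08 -0.03 -2.82] 0.007700115029447583
the job is handed in; nothing more can be done
None
```

I set hood_b down in bay1 and hood_a in bay2, both flat with the neck pointing the same way as hood_c's, and handed the job in at about 19 s; hood_c and the bystanders were not touched, and no verdict came back.

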